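Find the flat serving board with a ruler and stand the teapot on it

ROBOT

A 7-joint arm with a two-finger parallel gripper is mounted at the origin on the work surface. World frame = base frame: x ahead of the robot, y to its left, z up, the work surface at z = 0. Lengths are in m, angles in rad, forces in N, time in s.
With the tool pointing down it reaches from about 0.425 to 0.825 m from the base axis. Payload 3.6 kg.
Tool frame: the origin (TCP) lies at the very end of the fingers, on their centre line; the grasp point (between the pads) lies 19 mm behind it (bot.pinch_z is the distance from the TCP to the grasp point, in m); z points along the fingers, y is the line along which they close (so a half turn about z gives the same grasp; the last joint's range is limited). The gripper opens to 93 mm and grips with 3 to 60 N. Pads are 15 mm wide; open, the fingers measure 128 mm over their backs; the gripper's body (75 mm by 188 mm) begins 65 mm behind the grasp point.
Start: joints at [1.234, 0.615, -0.013, 1.423, 0.008, 1.103, -0.04], TCP at [0.198, -0.619, 0.219] pointing down, gripper open.
Joint ranges: [-3.12, 3.12], [-0.3, 2.06], [-1.34, 1.32], [0.26, 2.42], [-1.36, 4.5], [0.01, 1.98], [-2.84, 2.84]. Speed limits (rad/s): [2.79, 2.79, 3.14, 3.14, 3.14, 3.14, 3.14].

INTERFACE

Orientations are given as a unit quaternion [w, x, y, z].
In Python, from cell import bot gives the robot as it stands. Calls block until the motion is done:
- bot.move_pose(position, orientation): joint-space move of the TCP to a pose.
- bot.move_linear(position, rot=None, vel=0.15, contact_N=None): straight line of the TCP; rot=None keeps the orientation; vel is the mean speed in m/s. With contact_N (N) it stops when the force on the tool has changed by that much, and returns True; else False.
- bot.move_j(angles): joint-space move.
- bot.set_gripper(opening, f_grip=None): finger opening in m; f_grip is the grip in N (None keeps the last); returns when the fingers have stopped.
- bot.sleep(seconds).
- bot.ik(position, orientation): joint angles nearest the present ones, or None.
- bot.capture(name): name is "side" or "top" or "wrist"; returns (picture, depth): 420x560x3 uint8, blue, green, red; 420x560 float32, m along the optical axis (not along the pixel's ray), 0 where there is no reading.
- bot.calibration(name): a dict with "intrinsics" (3x3 intrinsics, pixels), "eye" and "rotation" of the camera in the world; the wrist camera has in their place "hand_eye" (4x4, takes a point from camera to tool coordinates, whose origin is the TCP and whose axes are the flange's). Camera axes: x right, y down, z forward; pixel columns grow to the right and rows downward; lengths in m; the calibration is good to about 2 mm. The wrist camera is an equidistant fisheye: a pixel r from the principal point sees the ray r / f radians off the axis. A picture is of the moment at which its call begins: read the wrist's pose just before it. calibration takes no time and is no camera call.
A pose or a line that the arm cannot do raises bot.Unreachable and nothing moves.
- bot.sign_off(): hands the job in; it is judged then, once.
Readings, each from a call of its own:
- bot.current_time(): time.
- bot.current_joints(): joint angles.
- bot.current_qvel(): joint speeds.
- bot.current_tau(): joint torques, N m.
- bot.current_position(): TCP position.
- bot.current_eef_rot(): TCP orientation.
- bot.current_ft_force(): force on the tool from outside, world axes, zero at the start.
- bot.current_moment(): the same for the moment, N m.
- bot.current_opening(): finger opening in m.
- bot.current_grasp_force(): force on a finger pad.
Only numpy, scipy, OpenCV 4.12 (cv2) and the standard library are available. Lean on these libraries where they do the work, as an engineer would, in place of code of your own. Each camera call takes 0.05 s, during which the arm holds its last target. There are 200 camera calls.

TASK

One of the two serving boards on the dark mat has bowed upwards in its middle and the other is still flat, but by eye they look the same: lay the aluminium ruler across the middle of one board, let go of it, and gently press down first its left and then its right end (as seen from the robot, looking out over the table) to find out whether it rocks. Then put the ruler back flat on the table beside the mat, and stand the teapot upright in the middle of the board that is flat. Drop nothing, keep the teapot upright, and leave the other tableware alone.

Things in the scene. Friction and masses are not known exactly. Their poses are not given: they have to be found in the camera images.
- mat: Dark woven table mat, 350 mm (its x) by 480 mm (its y), 2 mm thick, fixed to the table. Origin: centre of its underside, on the table; z up. Its x points away from the robot, within 0.2 rad. Two wooden serving boards lie on it side by side along its y; they do not slide.
- left_board (a point): Middle of the left (+y) serving board's blade, 22 mm above the table, good to 5 mm in x and y and 1 mm in z; axes as the mat's. The blade is 200 mm along the mat's x (its grain) and 210 mm along the mat's y; a paddle handle, 40 mm wide, sticks out 98 mm more at its far (+x) end. The flat board's whole face is 22 mm above the table, give or take 0.5 mm. Either board may be the flat one.
- right_board (a point): The same for the right (-y) board, 250 mm from the left one. The bowed board, left or right, is a smooth crown across its grain: from its left and right (y) edges its face rises some 5 mm to its middle, and on average it is as thick as the flat one, give or take 1 mm. A ruler laid over it along y rolls on the crown when an end is pressed; let go, it stays about level.
- ruler: Flat aluminium ruler, 200 mm long (x), 36 wide (y), 5 thick, with a black grip rib along its middle: 90 mm long, 12 thick, its top 25 mm above the ruler's underside. About 130 g. Origin: centre of its underside; z up. Starts flat on the table left or right of the mat, its x within 0.4 rad of pointing away from the robot. More than 25 N on an end would bend it.
- ruler_end_a (a point): On the ruler's top face, 80 mm from its centre towards its +x end (20 mm short of the tip), 5 mm above its underside: where to press; 5 to 10 N is ample. Laid across the bowed board, the pressed end goes down some 3 to 4 mm and the other end comes up some 5 mm; on the flat board neither moves.
- ruler_end_b (a point): The same at the ruler's -x end.
- teapot: White porcelain teapot with a tall bail handle, about 0.5 kg. Origin: centre of its round foot (80 mm across); z up; spout along +x. Belly 124 mm across, spout out to 118 mm from the axis, lid knob's top at 122 mm. Stands on the table left or right of the mat, on the side where the ruler is not, its spout within 0.5 rad of pointing away from the robot.
- teapot_handle (a point): Middle of the bail handle's level top bar, straight over the foot's centre, 160 mm above the foot: a round bar 12 mm thick and 60 mm long along the teapot's x, with free space above it and 38 mm of it down to the lid knob.
- cup: White porcelain cup with a handle, 76 mm across, 72 mm high; bystander. Origin: centre of its underside.
- glass: Clear drinking glass, 80 mm across, 95 mm high; bystander. Origin: centre of its underside.
- jam_jar: Amber glass jam jar with a brass-coloured lid, 64 mm across, 85 mm high; bystander. Origin: centre of its underside.
Not all that is in view belongs to the job. What is shaped like the teapot but pink is not meant.

How it is judged:
By the outcome, as a careful person would: the job done as asked, in the order asked, and still so for the second after the job is handed in, with the robot touching nothing.
It also fails if it takes over 72 s, if anything falls off the work surface, if the arm or the gripper's body presses on something with over 40 N, if the wrist force passes 120 N, or if a joint passes its speed limit or range.

## Working session

There is one attempt and no reset: what is moved stays moved. The work goes in short steps, each a Python script; the robot and the scene stay as the last script left them, time stands still between calls to the robot, and variables do not carry over. Pictures are saved under pics/ and viewed, at most 10 in all, crops included, and the job is handed in when it is done.

```bash
ls; mkdir -p pics; python3 - <<'E'
from cell import bot
import cv2,numpy as np
np.set_printoptions(precision=4,suppress=True)
for n in("top","side"):
    p,d=bot.capture(n); np.savez(f"pics/{n}0.npz",p=p,d=d); cv2.imwrite(f"pics/{n}0.png",p); print(n,bot.calibration(n))
print(bot.calibration("wrist"),bot.current_eef_rot(),bot.current_time(),bot.pinch_z)
E
```

```text
pics
top {'intrinsics': array([[477.7013,   0.    , 279.998 ],
       [  0.    , 477.7013, 208.6768],
       [  0.    ,   0.    ,   1.    ]]), 'eye': array([0.423 , 0.0058, 1.463 ]), 'rotation': array([ 0.0234, -0.6993,  0.7143, -0.0138])}
side {'intrinsics': array([[387.4192,   0.    , 283.9806],
       [  0.    , 387.4192, 211.5938],
       [  0.    ,   0.    ,   1.    ]]), 'eye': array([ 0.4247, -0.7819,  0.6952]), 'rotation': array([-0.4564,  0.8888, -0.036 ,  0.0189])}
{'intrinsics': array([[325.1923,   0.    , 278.7354],
       [  0.    , 325.1923, 209.3887],
       [  0.    ,   0.    ,   1.    ]]), 'hand_eye': array([[ 0.0001, -0.9705, -0.2413,  0.0661],
       [ 1.    , -0.0002,  0.0014,  0.0005],
       [-0.0014, -0.2413,  0.9705, -0.167 ],
       [ 0.    ,  0.    ,  0.    ,  1.    ]])} [-0.0012  0.988   0.1543 -0.0002] 0.1 0.0188
```

View pics/top0.png

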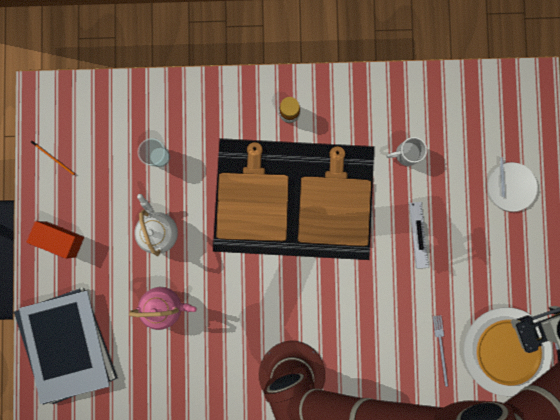

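View pics/side0.png

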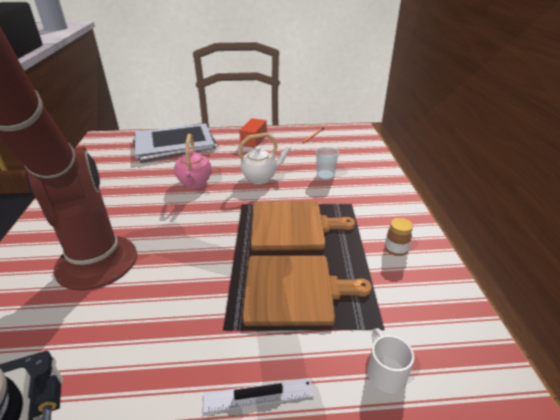

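The candidates in the top view are:
- **Teapot:** white at (155,232), or pink at (158,308), which is not meant. The cup at (412,150) is white too.
- **Ruler:** silver with a black rib at (419,236). The fork at (440,350) and the knife on the plate at (503,178) could be confused with it.

I choose the white teapot with the bail handle and the ribbed ruler. The boards are at about (252,208) on the left and (335,211) on the right.

```bash
cat > h.py <<'E'
from cell import bot
import cv2,numpy as np
from scipy.spatial.transform import Rotation as R
np.set_printoptions(precision=4,suppress=True)
def Q(q): return R.from_quat(np.r_[q[1:],q[0]])
def down(yaw):  # tool z down, tool y (closing) along world angle yaw
    y=np.array([np.cos(yaw),np.sin(yaw),0]);z=np.array([0,0,-1.]);x=np.cross(y,z)
    q=R.from_matrix(np.c_[x,y,z]).as_quat(); return np.r_[q[3],q[:3]]
def cam(name):
    c=bot.calibration(name); return c["intrinsics"],np.array(c["eye"]),Q(c["rotation"]).as_matrix()
def cloud(name,d):
    K,e,M=cam(name); v,u=np.mgrid[:420,:560]
    r=np.stack([(u-K[0,2])/K[0,0],(v-K[1,2])/K[1,1],np.ones_like(u,float)],-1)
    return (r*d[...,None])@M.T+e
def onplane(name,uv,z):
    K,e,M=cam(name); uv=np.atleast_2d(uv).astype(float)
    r=np.c_[(uv[:,0]-K[0,2])/K[0,0],(uv[:,1]-K[1,2])/K[1,1],np.ones(len(uv))]@M.T
    return e+r*((z-e[2])/r[:,2])[:,None]
def rect(P):  # centre, sizes, angle of long side of xy points
    c,s,a=cv2.minAreaRect((np.asarray(P)[:,:2]*1000).astype(np.float32)); 
    if s[0]<s[1]: a+=90; s=s[::-1]
    return np.array(c)/1000,np.array(s)/1000,np.deg2rad((a+90)%180-90)
E
cat > m0.py <<'E'
from h import *
f=np.load("pics/top0.npz"); p,d=f["p"],f["d"]; C=cloud("top",d)
print("table z",np.median(C[60:100,200:260,2]),np.std(C[70:100,200:260,2]))
hsv=cv2.cvtColor(p,cv2.COLOR_BGR2HSV)
def blob(m,u0,u1,v0,v1):
    k=np.zeros_like(m); k[v0:v1,u0:u1]=m[v0:v1,u0:u1]
    n,l,s,_=cv2.connectedComponentsWithStats(k.astype(np.uint8)); i=1+np.argmax(s[1:,4]); return l==i
def uv(m): return np.argwhere(m)[:,::-1]
brown=((hsv[...,0]<25)&(hsv[...,1]>80)&(p[...,2]>70))
mat=blob((p.max(2)<60)|brown,205,385,130,265); print("mat",rect(onplane("top",uv(mat),.002)))
for n,a in(("L",(210,292)),("R",(294,380))):
    b=blob(brown,*a,135,255); o=cv2.morphologyEx(b.astype(np.uint8),cv2.MORPH_OPEN,np.ones((25,25)))>0
    print(n,rect(onplane("top",uv(o),.022)),"z",np.median(C[o][:,2]),"handle",rect(onplane("top",uv(b&~cv2.dilate(o.astype(np.uint8),np.ones((3,3))).astype(bool)),.022))[0])
al=blob((p.min(2)>95)&(hsv[...,1]<45)|(p.max(2)<60),405,435,195,275)
rb=blob(p.max(2)<60,405,435,205,265); print("ruler",rect(onplane("top",uv(al),.005)),"rib",rect(onplane("top",uv(rb),.025)),"z",np.median(C[rb][:,2]))
k=C[185:270,120:190].reshape(-1,3); h=k[k[:,2]>.14]; print("handle",len(h),rect(h),np.percentile(h[:,2],[5,50,95]), h.mean(0))
w=blob((hsv[...,1]<60)&(p.min(2)>90)&(C[...,2]>.03),120,190,185,270); print("pot",C[w].mean(0), C[w][:,2].max())
for n,(u,v,z0) in dict(cup=(412,150,.05),glass=(153,153,.03),jar=(289,107,.05),pink=(158,308,.05)).items():
    k=C[v-25:v+25,u-28:u+28].reshape(-1,3);k=k[k[:,2]>z0]; print(n,len(k),k.min(0),k.max(0))
cr=cv2.resize(np.hstack([p[180:280,110:200],p[190:290,370:460]]),None,fx=4,fy=4); cv2.imwrite("pics/crop0.png",cr)
E
python3 m0.py
```

```text
table z -0.0006522628061763625 0.0911146120131065
mat (array([ 0.5373, -0.0044]), array([0.5151, 0.413 ]), np.float64(1.5507318048261307))
L (array([0.5078, 0.1093]), array([0.2119, 0.197 ]), np.float64(1.54805293108562)) z 0.021126120053318154 handle [0.6582 0.1018]
R (array([ 0.489 , -0.1379]), array([0.2107, 0.1995]), np.float64(1.5400976694353896)) z 0.02226086745369038 handle [ 0.6402 -0.1464]
ruler (array([ 0.4129, -0.3947]), array([0.2406, 0.0584]), np.float64(-6.964166250557208e-05)) rib (array([ 0.411 , -0.3918]), array([0.0845, 0.0125]), np.float64(0.06355603148673998)) z 0.02415394712457486
handle 208 (array([0.406, 0.218]), array([0.4126, 0.1052]), np.float64(1.400929392983337)) [0.1466 0.1628 1.463 ] [0.4328 0.3652 0.254 ]
pot [0.4497 0.3771 0.0857] 1.4629577662137936
cup 260 [ 0.423  -0.4075  0.0501] [0.6983 0.0058 1.463 ]
glass 455 [0.423  0.0058 0.0302] [0.7095 0.435  1.463 ]
jar 390 [ 0.423 -0.039  0.05 ] [0.8237 0.0211 1.463 ]
pink 1534 [0.1535 0.0058 0.0504] [0.423 0.45  1.463]
```

View pics/crop0.png

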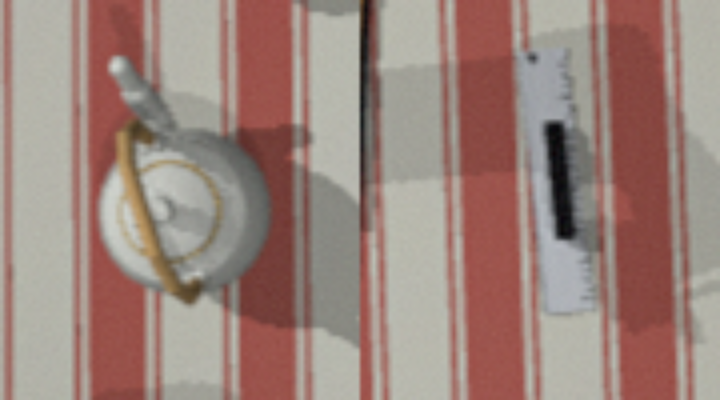

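The crop confirms the choice. On the left is the white teapot, with its bail running from (130,130) to (190,295) and its spout towards (120,65). On the right is the ruler with its black rib from (553,122) to (565,238). Next I refine the directions and take a close wrist look above the ruler.

```bash
cat >> h.py <<'E'
def wristpt(uv,z,pose):  # equidistant fisheye pixels onto plane z; pose=(pos,quat)
    c=bot.calibration("wrist");K=c["intrinsics"];H=c["hand_eye"]; uv=np.atleast_2d(uv).astype(float)
    a=(uv-[K[0,2],K[1,2]])/K[0,0]; th=np.linalg.norm(a,axis=1)+1e-9
    r=np.c_[a*(np.sin(th)/th)[:,None],np.cos(th)]
    M=Q(pose[1]).as_matrix(); e=np.array(pose[0])+M@H[:3,3]; r=r@H[:3,:3].T@M.T
    return e+r*((z-e[2])/r[:,2])[:,None]
def wshot(name):
    pose=(np.array(bot.current_position()),np.array(bot.current_eef_rot())); p,d=bot.capture("wrist")
    np.savez(f"pics/{name}.npz",p=p,d=d,pos=pose[0],q=pose[1]); cv2.imwrite(f"pics/{name}.png",p); return p,d,pose
E
python3 - <<'E'
from h import *
L=lambda a,b,z:(lambda P:(P,np.arctan2(*(P[0]-P[1])[1::-1])))(onplane("top",[a,b],z))
print("mat top",L((220,139),(375,148),.002)[1]-np.pi/2,"bot",L((213,250),(369,260),.002)[1]-np.pi/2)
print("ruler",L((370+163/4-.5,190+50/4),(370+188/4-.5,190+312/4),.005)) 
f=np.load("pics/top0.npz"); p,d=f["p"],f["d"]; C=cloud("top",d); ok=d>0
m=ok&(abs(C[...,2]-.16)<.012)&(C[...,1]>.3)&(C[...,0]>.36)&(C[...,0]<.55)
P=C[m]; print("bail",len(P),rect(P),P.mean(0),P[:,2].max())
print("table noise",np.std(C[70:100,200:260,2][d[70:100,200:260]>0]))
for n,c in(("L",(.508,.109)),("R",(.489,-.138))):
    for o in(-.09,-.06,-.03,0,.03,.06,.09):
        k=ok&(abs(C[...,0]-c[0]-o*.06)<.08)&(abs(C[...,1]-c[1]-o)<.012); print(n,o,round(np.mean(C[k][:,2])*1000,2),end="; ")
    print()
x=np.array([.411,-.392,.22])
t=bot.current_time(); bot.move_pose(x,down(np.pi/2+.08)); print(bot.current_time()-t,bot.current_joints(),bot.current_ft_force())
wshot("w1")
E
```

```text
mat top -0.08218184619500057 bot -0.08413106660880976
ruler (array([[ 0.5102, -0.3723,  0.005 ],
       [ 0.3113, -0.3841,  0.005 ]]), np.float64(0.05948969366073599))
bail 177 (array([0.4362, 0.3947]), array([0.1115, 0.0135]), np.float64(0.3050636048404636)) [0.435  0.3936 0.1614] 0.17150394058769236
table noise 0.003125680586634303
L -0.09 20.4; L -0.06 21.46; L -0.03 21.35; L 0 21.43; L 0.03 21.4; L 0.06 21.33; L 0.09 21.12; 
R -0.09 20.27; R -0.06 22.34; R -0.03 23.57; R 0 24.04; R 0.03 23.51; R 0.06 22.12; R 0.09 19.95; 
1.7249999999999999 [ 1.2096  0.5924 -0.7928  1.6505  0.464   1.0971  1.9339] [-0.0189 -0.0115  0.3558]
```

View pics/w1.png

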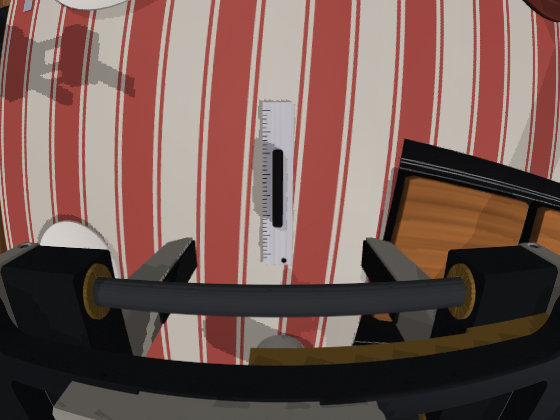

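The wrist picture shows the ruler's rib from (277,150) to (278,227), the blade ends at (278,100) and (276,264), and nothing close to it. I compute the grasp and check that the whole path is reachable.

```bash
python3 - <<'E'
from h import *
f=np.load("pics/w1.npz"); p=f["p"]; pose=(f["pos"],f["q"])
m=np.zeros(p.shape[:2],np.uint8); m[140:238,262:292]=(p.max(2)<70)[140:238,262:292]
n,l,s,_=cv2.connectedComponentsWithStats(m); u=np.argwhere(l==1+np.argmax(s[1:,4]))[:,::-1]
print("rib",rect(wristpt(u,.025,pose))); E=wristpt([(278,100),(276,264)],.005,pose); print("ends",E,E.mean(0),np.linalg.norm(E[0]-E[1]),np.arctan2(*(E[1]-E[0])[1::-1]))
q0=np.array(bot.current_joints())
for n,pt,yaws in(("pick",(.411,-.390,.02),(np.pi/2+.06,-np.pi/2+.06)),("lay",(.489,-.138,.04),(-.08,np.pi-.08)),("Lend",(.496,-.058,.03),(-.08,np.pi-.08)),("Rend",(.482,-.218,.03),(-.08,np.pi-.08)),("pot",(.436,.394,.145),(np.pi/2+.305,-np.pi/2+.305)),("flat",(.508,.109,.17),(np.pi/2+.3,-np.pi/2+.3,np.pi/2-.08,-np.pi/2-.08))):
    for y in yaws: print(n,round(y,2),bot.ik(np.array(pt),down(y)))
E
```

```text
rib (array([ 0.4098, -0.3959]), array([0.0877, 0.0114]), np.float64(0.07993651949581529))
ends [[ 0.3085 -0.4028  0.005 ]
 [ 0.5101 -0.3896  0.005 ]] [ 0.4093 -0.3962  0.005 ] 0.20206761896118577 0.06503924869345544
pick 1.63 [ 1.0853  0.8273 -0.5967  1.8404  0.7009  0.6963  1.7107]
pick -1.51 [ 0.1915  0.9675  0.938   1.8692 -1.0296  0.8863  0.1498]
lay -0.08 [ 0.3666  0.6688 -0.2027  2.0025  0.2658  0.4951 -0.1084]
lay 3.06 [ 0.7643  0.8227 -0.8578  1.9904  0.9157  0.7741  2.4099]
Lend -0.08 [ 0.1995  0.6782 -0.1904  2.0319  0.2735  0.4551 -0.2763]
Lend 3.06 [ 0.5631  0.8026 -0.7754  2.0209  0.8967  0.7002  2.2633]
Rend -0.08 [ 0.5154  0.7057 -0.2025  1.95    0.2697  0.5116  0.0439]
Rend 3.06 [ 0.9155  0.8716 -0.8786  1.9377  0.9453  0.8137  2.5567]
pot 1.88 [-0.2893  0.7276 -0.8261  1.685   0.6161  1.0088  0.5448]
pot -1.27 [-0.6641  0.6018 -0.1721  1.6973  0.129   0.8536 -2.1573]
flat 1.87 [ 0.3152  0.6159 -0.8936  1.8448  0.5795  0.9651  1.0364]
flat -1.27 [-0.1899  0.4732 -0.0925  1.8598  0.0581  0.8111 -1.5831]
flat 1.49 [ 0.2606  0.5824 -0.7926  1.8463  0.5111  0.9289  0.7246]
flat -1.65 [-0.9182  0.7251  1.1343  1.8808 -0.7641  1.0525 -1.1124]
```

```bash
cat > s1.py <<'E'
from h import *
c=np.array([.4096,-.396]); g=down(np.pi/2+.07)
bot.set_gripper(.05,30)
bot.move_pose(np.r_[c,.07],g); bot.move_linear(np.r_[c,.0095],vel=.08,contact_N=4)
print("z",bot.current_position()); bot.set_gripper(0,30); print("open",bot.current_opening(),bot.current_grasp_force(), bot.current_ft_force())
bot.move_linear(np.r_[c,.11],vel=.12)
b=np.array([.489,-.138]); bot.move_pose(np.r_[b,.11],down(-.083)); print("open",bot.current_opening())
bot.move_linear(np.r_[b,.045],vel=.1); bot.sleep(.2)
print(bot.move_linear(np.r_[b,.026],vel=.02,contact_N=2),bot.current_position(),bot.current_ft_force(),bot.current_time())
p,d=bot.capture("side"); cv2.imwrite("pics/s1.png",p)
E
python3 s1.py
```

```text
z [ 0.41   -0.396   0.0097]
open 0.011462963481702473 29.999996423721313 [ 0.5123 -0.1913  1.6555]
open 0.01178214471438197
True [ 0.4889 -0.138   0.0337] [-0.0771  0.1467  4.2751] 9.2167
```

View pics/s1.png

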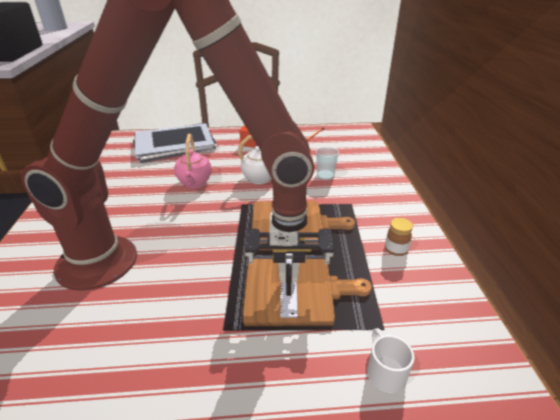

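The ruler is across the right board along y, with its near end at (291,312) and the rib in the fingers. I let go and press left, then right.

```bash
cat > s2.py <<'E'
from h import *
b=np.array([.489,-.138]); y=np.array([.083,.9966]); g=down(-.083)
bot.set_gripper(.045); bot.move_linear(np.r_[b,.085],vel=.12); bot.set_gripper(0,10)
for n,s in(("L",1),("R",-1)):
    e=b+s*.08*y
    bot.move_pose(np.r_[e,.085],g); bot.move_linear(np.r_[e,.038],vel=.08); bot.sleep(.25)
    t=bot.move_linear(np.r_[e,.016],vel=.012,contact_N=.7); z1=bot.current_position()[2]; f1=bot.current_ft_force()[2]
    t2=bot.move_linear(np.r_[e,z1-.008],vel=.012,contact_N=6); bot.sleep(.2)
    print(n,t,z1,f1,t2,bot.current_position(),bot.current_ft_force())
    p,d=bot.capture("side"); np.savez(f"pics/press{n}.npz",p=p,d=d); wshot("wp"+n)
    cv2.imwrite(f"pics/press{n}.png",cv2.resize(p[180:340,210:390],None,fx=3,fy=3))
    bot.move_linear(np.r_[e,.085],vel=.1)
wshot("w2"); print(bot.current_time())
a,c=[cv2.imread(f"pics/press{n}.png")[:, :400] for n in"LR"]; cv2.imwrite("pics/press.png",np.hstack([a,c]))
E
python3 s2.py
```

```text
L True 0.027480579209492515 2.0495625274015397 True [ 0.4956 -0.0581  0.027 ] [ 0.5959 -0.3844  5.2339]
R True 0.027632129219054086 1.3843169049706863 True [ 0.4823 -0.2179  0.0272] [-0.4362 -0.7468  5.5622]
19.125
```

View pics/press.png

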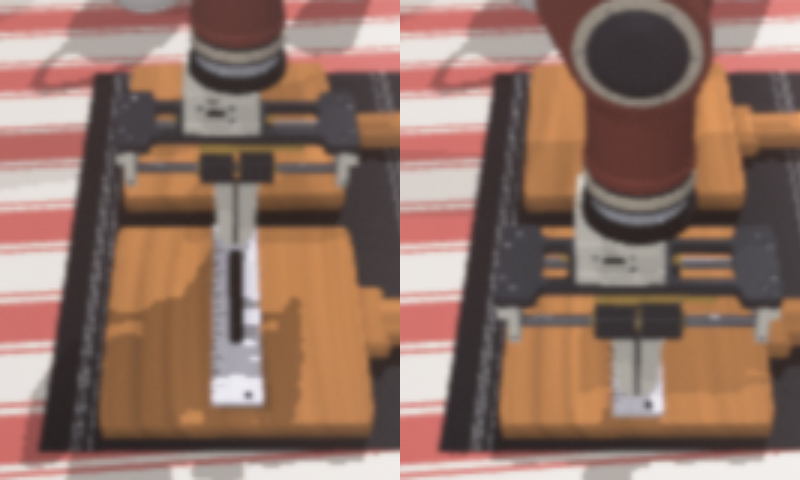

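View pics/w2.png

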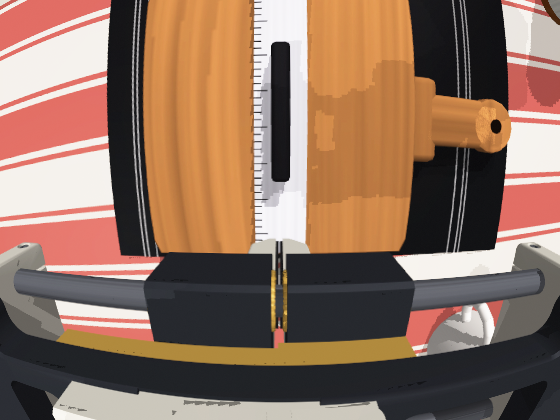

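In the press crop the fingertips sit on the ruler's left end at (238,240) and then its right end at (637,400). The wrist picture shows the ruler still well laid, with its rib from (280,45) to (280,180). The press heights alone aren't conclusive, so I read the ruler's tilt from the depth pictures I already have.

```bash
python3 - <<'E'
from h import *
b=np.array([.489,-.138]); Y=np.array([.083,.9966]); X=np.array([.9966,-.083])
def prof(C,ok,lab):
    r=(C[...,:2]-b); a=r@X; s=r@Y; out=[]
    for o in np.arange(-.09,.1,.02):
        row=[]
        for lo,hi in((.009,.016),(-.016,-.009),(.03,.08),(-.08,-.03)):
            k=ok&(a>lo)&(a<hi)&(abs(s-o)<.01)&(abs(C[...,2]-.027)<.015); row.append(np.median(C[k][:,2])*1000 if k.sum()>3 else np.nan)
        out.append(row)
    print(lab,"cols: s -90..90\n",np.array(out).T.round(1))
v,u=np.mgrid[:420,:560]; c=bot.calibration("wrist")
for n in "LR":
    f=np.load(f"pics/press{n}.npz"); prof(cloud("side",f["d"]),f["d"]>0,"side"+n)
for n in("wpL","wpR","w2"):
    f=np.load(f"pics/{n}.npz"); K,H=c["intrinsics"],c["hand_eye"]; aa=np.stack([u-K[0,2],v-K[1,2]],-1)/K[0,0]; th=np.linalg.norm(aa,axis=-1)+1e-9
    r=np.dstack([aa*(np.tan(th)/th)[...,None],np.ones(th.shape)])*f["d"][...,None]
    M=Q(f["q"]).as_matrix(); C=(r@H[:3,:3].T+H[:3,3])@M.T+f["pos"]; prof(C,f["d"]>0,n)
E
```

```text
sideL cols: s -90..90
 [[34.6 35.2 33.8 32.2 31.  30.1 29.5 27.9 28.1 26.5]
 [34.6 34.1 33.6 32.4 31.4 31.  28.7 27.9 28.1  nan]
 [20.6 22.1 23.2 24.1 24.3 24.2 24.  23.3 22.3 20.7]
 [20.6 22.1 23.5 24.2 24.3 24.4 24.1 23.  22.  20.7]]
sideR cols: s -90..90
 [[26.  26.9  nan  nan  nan  nan  nan  nan  nan  nan]
 [26.9  nan  nan  nan  nan  nan  nan  nan  nan  nan]
 [20.4 22.  23.2 23.9 24.3 24.4 24.3 23.6 22.3 20.6]
 [20.7 21.9 23.3 23.9 24.1 24.7  nan 23.3 22.9 20.1]]
wpL cols: s -90..90
 [[ nan  nan  nan  nan  nan  nan  nan  nan  nan 26.7]
 [ nan  nan  nan  nan  nan  nan  nan  nan  nan 26.7]
 [ nan  nan  nan  nan  nan  nan  nan  nan 22.5 21.3]
 [ nan  nan  nan  nan  nan  nan  nan  nan 22.4 21.3]]
wpR cols: s -90..90
 [[ nan 28.5 29.3 30.4 31.4 32.4 33.5 34.4  nan  nan]
 [ nan 28.5 29.3 30.4 31.5 32.5 33.5 34.4  nan  nan]
 [22.2 23.1 24.2 24.9 25.2 25.1 24.7 23.9 23.1  nan]
 [22.3 23.3 24.3 24.9 25.2 25.2 24.7 23.9 23.   nan]]
w2 cols: s -90..90
 [[30.1 30.2 30.1 30.2 30.2 30.3 30.2 30.2 30.2  nan]
 [30.2 30.1 30.3 30.3 30.2 30.3 30.2 30.4 30.5  nan]
 [21.7 23.2 24.2 24.9 25.2 25.2 24.7 23.9 22.7 21.7]
 [21.9 23.3 24.3 24.9 25.2 25.1 24.7 23.8 22.7 21.6]]
```

The test is conclusive. With the left end pressed, the ruler slopes from 27 mm to 35 mm, and pressing the right end mirrors it; released, it lies level at 30 mm. It rocks, so the right board is bowed and the left is flat. I put the ruler back and look at the teapot.

```bash
cat > s3.py <<'E'
from h import *
b=np.array([.489,-.138]); c=np.array([.41,-.396]); g=down(-.083)
bot.move_pose(np.r_[b,.085],g); bot.set_gripper(.045)
bot.move_linear(np.r_[b,.0345],vel=.08,contact_N=4); bot.set_gripper(0,30); print("open",bot.current_opening(),bot.current_position())
bot.move_linear(np.r_[b,.11],vel=.12); bot.move_pose(np.r_[c,.11],down(np.pi/2+.07)); print("open",bot.current_opening())
bot.move_linear(np.r_[c,.025],vel=.1); bot.sleep(.2)
print(bot.move_linear(np.r_[c,.006],vel=.02,contact_N=2),bot.current_position(),bot.current_ft_force())
bot.set_gripper(.045); bot.move_linear(np.r_[c,.15],vel=.15); wshot("w3")
bot.set_gripper(.06)
bot.move_pose(np.array([.47,.0,.30]),down(-1.3))
t=np.array([.436,.394]); bot.move_pose(np.r_[t,.30],down(-np.pi/2+.305)); print(bot.current_joints())
wshot("w4"); p,d=bot.capture("side"); np.savez("pics/s4.npz",p=p,d=d); print(bot.current_time())
a,b_=[cv2.imread(f"pics/{n}.png") for n in("w3","w4")]; cv2.imwrite("pics/w34.png",cv2.resize(np.hstack([a,b_]),(800,300)))
E
python3 s3.py
```

```text
open 0.01171318275737075 [ 0.4891 -0.138   0.0346]
open 0.011848188681754978
True [ 0.4099 -0.3959  0.0103] [-0.4937  0.4001  3.6099]
[-0.5189  0.4752 -0.4029  1.4762  0.1932  1.23   -2.2154]
32.8167
```

View pics/w34.png

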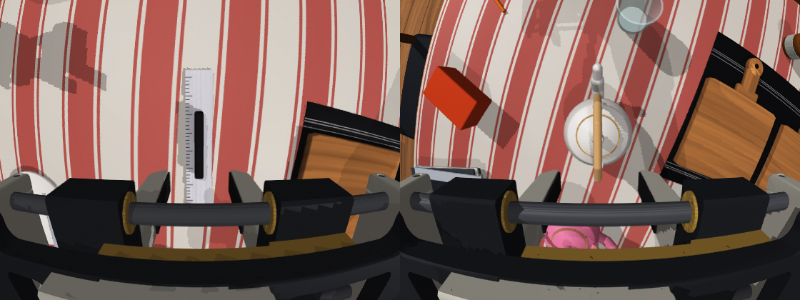

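On the left, the ruler is back flat on the table beside the mat, with its rib at (198,145). On the right, the bail runs straight from (597,92) to (598,180) over the white teapot, with the pink pot below at (578,240). I locate the bail's bar from depth.

```bash
cat > s4.py <<'E'
from h import *
f=np.load("pics/w4.npz"); d=f["d"]; c=bot.calibration("wrist"); v,u=np.mgrid[:420,:560]
K,H=c["intrinsics"],c["hand_eye"]; aa=np.stack([u-K[0,2],v-K[1,2]],-1)/K[0,0]; th=np.linalg.norm(aa,axis=-1)+1e-9
r=np.dstack([aa*(np.tan(th)/th)[...,None],np.ones(th.shape)])*d[...,None]
M=Q(f["q"]).as_matrix(); C=(r@H[:3,:3].T+H[:3,3])@M.T+f["pos"]; W=(d>0)&(v<270)&(v>100)&(u>220)&(u<330)
for lo,hi in((.155,.18),(.162,.18),(.10,.18)):
    P=C[W&(C[...,2]>lo)&(C[...,2]<hi)]; print(lo,len(P),rect(P),P.mean(0),P[:,2].max())
P=C[W&(C[...,2]>.05)&(C[...,2]<.07)]; print("belly",cv2.minEnclosingCircle((P[:,:2]*1000).astype(np.float32)))
g=C[(d>0)&(C[...,0]>.56)&(C[...,0]<.72)&(C[...,1]>.3)&(C[...,1]<.46)&(C[...,2]>.02)&(C[...,2]<.13)]; print("glass",g.min(0),g.max(0))
E
python3 s4.py
```

```text
0.155 1155 (array([0.4341, 0.3928]), array([0.0982, 0.0118]), np.float64(0.3042863612763239)) [0.4367 0.3935 0.1642] 0.16884083965712574
0.162 923 (array([0.4336, 0.3927]), array([0.0792, 0.0116]), np.float64(0.3044612976704285)) [0.4352 0.393  0.1656] 0.16884083965712574
0.1 2457 (array([0.4546, 0.3939]), array([0.1592, 0.0519]), np.float64(0.08552402287750488)) [0.4398 0.3944 0.1379] 0.16884083965712574
belly ((445.8970947265625, 396.2847595214844), 73.7441177368164)
glass [0.628  0.3532 0.0201] [0.6997 0.4318 0.098 ]
```

The bar is at (0.434, 0.393) with its top at 0.166, as expected. I grasp, carry and place it on the left board.

```bash
cat > s5.py <<'E'
from h import *
t=np.array([.434,.3928]); g=down(-np.pi/2+.3044); b=np.array([.508,.1095])
bot.move_pose(np.r_[t,.22],g); bot.move_linear(np.r_[t,.1425],vel=.08,contact_N=4); print(bot.current_position())
bot.set_gripper(0,45); print("open",bot.current_opening(),bot.current_grasp_force())
bot.move_linear(np.r_[t,.21],vel=.06); print("lift",bot.current_opening(),bot.current_ft_force())
bot.move_linear(np.r_[b,.21],vel=.12); bot.move_linear(np.r_[b,.176],vel=.06); bot.sleep(.3)
print(bot.move_linear(np.r_[b,.158],vel=.015,contact_N=2.5),bot.current_position(),bot.current_ft_force(),bot.current_opening(),bot.current_time())
p,d=bot.capture("side"); cv2.imwrite("pics/s5.png",p)
E
python3 s5.py
```

```text
[0.4343 0.3932 0.1431]
open 0.010877812668183062 44.9992561340332
lift 0.010836254438956104 [ 0.1152 -0.507  -5.9897]
True [0.5076 0.1098 0.1639] [ 0.0905 -0.406   5.0957] 0.010643657054522549 40.875
```

View pics/s5.png

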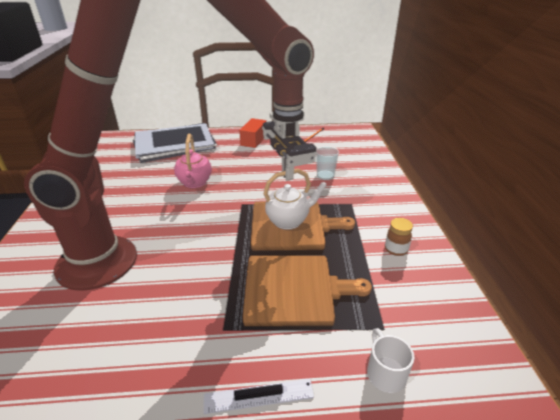

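The teapot stands upright on the left board at (288,208), its base on the board at the expected height. The ruler lies flat at (260,395). I release, retreat and check.

```bash
python3 - <<'E'
from h import *
bot.set_gripper(.05); x=np.array(bot.current_position()); bot.move_linear(np.r_[x[:2],.26],vel=.1)
bot.move_pose(np.array([.45,-.25,.35]),down(-1.27)); bot.sleep(.3)
p,d=bot.capture("top"); cv2.imwrite("pics/t6.png",p); C=cloud("top",d)
P=C[(d>0)&(abs(C[...,0]-.51)<.1)&(abs(C[...,1]-.11)<.1)&(C[...,2]>.17)&(C[...,2]<.20)]; print("bail",len(P),P.mean(0),rect(P),bot.current_time())
E
```

```text
bail 170 [0.5081 0.1111 0.1828] (array([0.5083, 0.1115]), array([0.1062, 0.0122]), np.float64(0.3108934309142152)) 44.6083
```

View pics/t6.png

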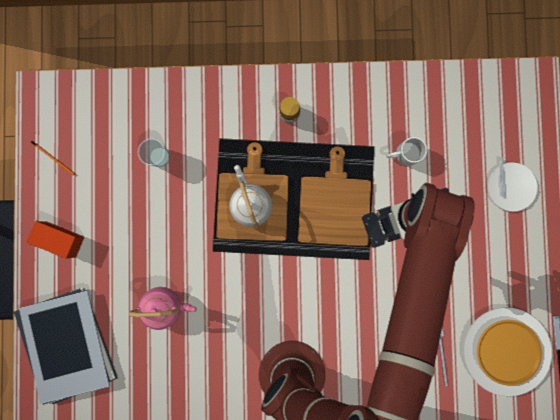

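The teapot stands centred on the left board at (250,205), with the bail at (0.508, 0.111). The tableware is where it was, and the arm is clear of everything.

```bash
python3 -c "
from cell import bot
print(bot.sign_off())"
```

```text
the job is handed in; nothing more can be done
None
```

The ruler rocked when each end was pressed on the right board, so that board is bowed; the ruler is back flat on the table beside the mat, the teapot stands upright in the middle of the flat left board, and the job was handed in at about 45 s.

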